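# Raise the stove's wind guard and slide the saucepan to the sheltered burner

## Task

There is a draught from the open window, and the hinged wind guard at the left (window) end of the two-burner stove is leaning in over the left burner: fold it up until it stands upright, and leave it so. Then slide the saucepan across from the right burner so that it stands centred over the left one with its handle still pointing to the front of the stove, keeping it down on the grate all the way without lifting or tipping it. Leave the right-hand guard upright and the other things on the worktop where they are.

Things in the scene. Friction and masses are not known exactly. Their poses are not given: they have to be found in the camera images.
- stove: Fixed two-burner gas stove, green tray 320 (x) x 570 (y) mm. Origin: under its centre, on the worktop; x to its back, away from the robot (two knobs stick out 20 mm in front), y to its left, z up. Wire grate of 6 mm bars along y over both burners, top 95 mm up. Splash guard at x = 158 rises to 140 mm. Blue gas cartridge, 92 mm across, 210 tall, at x = 100, y = -340 mm.
- guard (a joint): Angle of the left wind guard: aluminium panel 200 mm long (centred on stove x = 0), 3 mm thick, 160 mm from hinge line to centre of its free edge, which has a round 8 mm hem. 0 = flat inwards over the left burner, pi/2 = upright, more = leaning outwards; range 0 to 2.3, no stop at upright. Stiff hinge (about 0.4 N m; 3 to 8 N at the edge): it stays where it is left.
- guard_edge (a point): Middle of the left wind guard's free (hemmed) edge; its axes turn with the guard.
- guard_hinge (a point): Middle of the left wind guard's hinge line, at x = 0, y = +283 mm, 98 mm above the worktop in the stove's frame; fixed to the stove, axes as the stove's; the hinge line runs along the stove's x.
- right_guard (a joint): Angle of the matching wind guard at the stove's right end (hinge line at y = -283 mm, same size, mirrored): 0 = flat inwards, pi/2 = upright. It stands about upright, its free edge 258 mm above the worktop, and is to stay so.
- left_burner (a point): Point on top of the grate straight above the centre of the left burner (stove x = -10, y = +130 mm, 95 mm above the worktop). The burner is a dark disc 74 mm across with a brass cap, below the grate. Axes as the stove's.
- right_burner (a point): The same point above the right burner (stove x = -10, y = -130 mm).
- pan: Empty stainless saucepan, 160 mm across at the rim, 140 mm at the base, 78 mm high, 0.37 to 0.65 kg, standing on the grate over the right burner. Origin: centre of its underside. z up; the handle points along its own -x.
- pan_handle (a point): Gripping point on the middle of the saucepan's black handle, 145 mm from the pan's centre and 62 mm above its underside. The handle is a straight level bar 20 mm wide (along the pan's y) and 14 mm thick, from 97 to 219 mm from the pan's centre. Axes as the pan's. The pan drags on the grate with a few newtons and swings about a weak grip.
- mortar: Dark volcanic stone mortar on three feet, 176 mm across, 108 mm high, 2.6 kg. Leave alone. Origin: centre of its underside.
- pestle: Wooden pestle lying on the worktop, 160 mm long along its x, 38 mm thick. Leave alone. Origin: below its middle.
- cup: Stainless steel cup, 74 mm across, 85 mm high. Leave alone. Origin: centre of its underside.
- scoop: Purple plastic scoop lying on the worktop, 175 mm long along its x, about 48 mm high. Leave alone. Origin: on the worktop, near its middle.
- lighter: Red gas lighter with a thin steel nozzle lying on the worktop, 210 mm long along its x, 26 mm high. Leave alone. Origin: on the worktop, near its middle.
- spice_jar: Amber glass spice jar with a red cap, 54 mm across, 95 mm high. Leave alone. Origin: centre of its underside.
- tin: Tin can, 74 mm across, 100 mm high. Leave alone. Origin: centre of its underside.
- trivet: Round cork trivet, 120 mm across, 10 mm thick. Leave alone. Origin: centre of its underside.

How it is judged:
On the way, in this order (a step that is already met when the one before it is completed fails the run):
1. the left wind guard stands upright, with the saucepan still over the right burner (value of joint guard between 1.451 and 1.691 rad and horizontal distance between pan and right_burner below 0.06 m), for 0.3 s.
2. the saucepan stands over the left burner (horizontal distance between pan and left_burner below 0.02 m and z of pan in the frame of stove between 0.091 and 0.099 m and angle between pan's own z axis and vertical below 0.05 rad), for 0.2 s.
At the end, for the whole second after the job is handed in: Left guard within 0.12 rad of upright, right one within 0.2; saucepan flat and still on the grate, its centre within 20 mm of the left burner's, handle to the stove's front within about 45 degrees; every other thing within 30 mm of where it began (all of step 2 and value of joint guard between 1.451 and 1.691 rad and x of pan_handle in the frame of left_burner below -0.09 m and linear speed of pan below 0.02 m/s and velocity of joint guard between -0.05 and 0.05 rad/s and value of joint right_guard between 1.371 and 1.771 rad and distance of each of mortar, pestle, cup, scoop, lighter, spice_jar, tin, trivet from where it was at the start of the episode below 0.03 m); the robot touches nothing.
It fails at once if the saucepan is lifted off the grate (its centre more than 8 mm up) or tipped by more than 0.12 rad (z of pan in the frame of stove above 0.103 m or angle between pan's own z axis and vertical above 0.12 rad).
It fails at once if the right-hand guard is pushed over (more than 0.3 rad from upright) (not (value of joint right_guard between 1.271 and 1.871 rad)).
It fails at once if another thing on the worktop is moved by more than 30 mm (distance of any of mortar, pestle, cup, scoop, lighter, spice_jar, tin, trivet from where it was at the start of the episode above 0.03 m).
It also fails if it takes over 58 s, if anything falls off the work surface, if the arm or the gripper's body presses on something with over 40 N, if the wrist force passes 120 N, or if a joint passes its speed limit or range.

## Robot

A 7-joint arm with a two-finger parallel gripper is mounted at the origin on the work surface. World frame = base frame: x ahead of the robot, y to its left, z up, the work surface at z = 0. Lengths are in m, angles in rad, forces in N, time in s.
With the tool pointing down it reaches from about 0.4 to 0.85 m from the base axis. Payload 4.5 kg.
Tool frame: the origin (TCP) lies at the very end of the fingers, on their centre line; the grasp point (between the pads) lies 19 mm behind it; z points along the fingers, y is the line along which they close (so a half turn about z gives the same grasp; the last joint's range is limited). The gripper opens to 88 mm and grips with 3 to 60 N. Pads are 18 mm wide; open, the fingers measure 123 mm over their backs; the gripper's body (75 mm by 187 mm) begins 45 mm behind the grasp point.
Start: joints at [1.262, 0.689, -0.195, 1.565, 0.157, 0.902, -0.215], TCP at [0.21, -0.589, 0.239] pointing down, gripper open.
Joint ranges: [-3.01, 3.01], [-0.46, 2.08], [-1.47, 1.51], [0.13, 2.56], [-1, 4.14], [0.04, 2.09], [-2.66, 2.66]. Speed limits (rad/s): [2.57, 2.57, 3.14, 3.14, 3.14, 3.14, 3.14].

## Interface

Orientations are given as a unit quaternion [x, y, z, w].
In Python, from plant import r gives the robot as it stands. The module is installed in compiled form; this text tells all that it offers.
- The arm moves only by the shell command python3 -m pendant 'ROWS' [FORCE]. ROWS is JSON, one flat list of numbers, 7 for each row, row after row: the opening, from 0 (shut) to 1 (fully open), then the shift along the tool's x, y, z scaled (see below), then the turn, a rotation vector about the tool's x, y, z scaled (see below). A call has 1 to 12 rows; each row is the pose to reach, as a shift and turn from the pose commanded when the call began, along the tool's axes at that moment; what a row does not reach only later rows make up. The controller multiplies each number of a shift by 0.15 m and each number of a turn by pi/2 rad. A row lasts 1/10 s, in which the tool goes at most 50 mm and 8.59 degrees, less where a joint would pass 70% of its speed; a pose out of reach is approached as far as the arm can. A call with a number of a shift or a turn outside -1 to 1 is refused whole. A call with a gripper value outside its range is refused whole. The fingers move at their own pace and stop on an object; FORCE is the grip in N (left out, the last holds). Time passes only in rows, so rows that repeat a pose let the fingers close. It gives the time, the measured TCP pose, the force, the opening and the grip force at its end, in the units of the state.
- r.get_state(): the state, without advancing time (a new reading comes with each control period).
- r.snapshot(name): name is "side" or "top"; returns a dict with "img" (400x640x3 uint8, red, green, blue), "mtx" (3x3 intrinsics, pixels), "k1" (the pictures are not rectified: a ray, as slopes to the right and down, at radius r is drawn at 1 + k1 r^2 times it, then the intrinsics apply), "cam_to_world" (4x4, takes a point from camera to world coordinates). Camera axes: x right, y up, looking along -z (the intrinsics and any distortion apply to the point x, -y, -z); pixel columns grow to the right and rows downward; lengths in m; the calibration is good to about 2 mm. A picture is of the moment at which its call begins. There is no depth.
- r.finish_job(): hands the job in; it is judged then, once.
The state is a dict: "clock": time; "q": joint angles; "qd": joint speeds; "joint_torque": joint torques, N m; "tool_pos": TCP position; "eef_rot": TCP orientation; "contact_force": force on the tool from outside, world axes, zero at the start; "moment": the same for the moment, N m; "opening": opening from 0.0 (shut) to 1.0 (fully open); "finger_force": force on a finger pad.
Only numpy, scipy, OpenCV 4.12 (cv2) and the standard library are available. Lean on these libraries where they do the work, as an engineer would, in place of code of your own. Each camera call takes 0.05 s, during which the arm holds its last target. There are 200 camera calls.

## Working session

There is one attempt and no reset: what is moved stays moved. The work goes in short steps, Python scripts to look and compute and a shell command to move; the robot and the scene stay as the last step left them, time stands still between calls to the robot, and variables do not carry over. Pictures are saved under pics/ and viewed, at most 10 in all, crops included, and the job is handed in when it is done.

```bash
mkdir -p pics; python3 - <<'E'
from plant import r
import cv2,pickle
d={}
for n in("side","top"):
    s=r.snapshot(n);d[n]=s;cv2.imwrite(f"pics/{n}0.png",s["img"][:,:,::-1])
    print(n,s["mtx"].tolist(),s["k1"],s["cam_to_world"].round(4).tolist())
pickle.dump(d,open("s0.pkl","wb"))
s=r.get_state();print({k:s[k] for k in("clock","tool_pos","eef_rot","contact_force","opening")})
E
```

```text
side [[496.4304884477059, 0.0, 319.56849913554663], [0.0, 496.4304884477059, 200.55051035970558], [0.0, 0.0, 1.0]] -0.15430547827867394 [[-0.8507, 0.3414, -0.3996, -0.2538], [-0.5254, -0.5732, 0.6288, 1.1421], [-0.0144, 0.7449, 0.667, 1.3401], [0.0, 0.0, 0.0, 1.0]]
top [[463.75282395592734, 0.0, 323.00931821020305], [0.0, 463.75282395592734, 199.44600961574486], [0.0, 0.0, 1.0]] -0.014611053674162518 [[0.0255, 0.9911, -0.1303, 0.2477], [-0.9996, 0.0269, 0.0092, 0.0228], [0.0127, 0.13, 0.9914, 1.7324], [0.0, 0.0, 0.0, 1.0]]
{'clock': 0.1, 'tool_pos': array([ 0.20985072, -0.58812215,  0.23802203]), 'eef_rot': array([ 9.85340450e-01,  1.70597615e-01, -1.97984984e-04, -7.81960932e-04]), 'contact_force': array([-0.34556867, -0.15901821, -0.74414269]), 'opening': 1.0008062148232264}
```

View pics/side0.png

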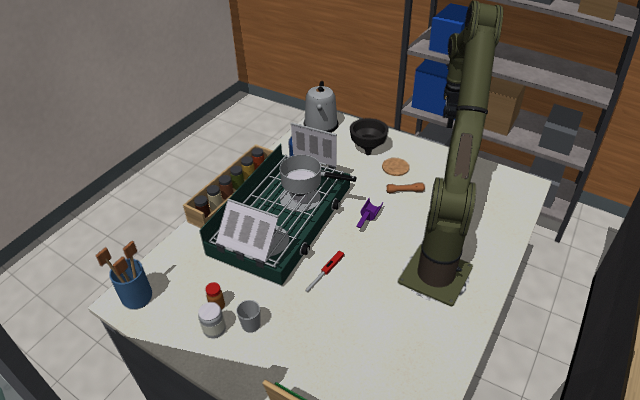

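View pics/top0.png

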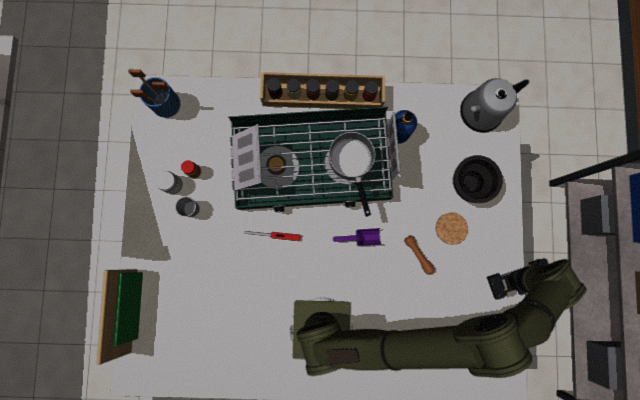

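The views show the stove left of centre: left guard leaning in at about (247,156) in the top view, pan at (352,157) with its handle towards (367,213). I'll enlarge both.

```bash
python3 - <<'E'
import pickle,cv2
d=pickle.load(open("s0.pkl","rb"))
c=d["top"]["img"][95:225,220:420,::-1];cv2.imwrite("pics/t1.png",cv2.resize(c,None,fx=4,fy=4,interpolation=cv2.INTER_CUBIC))
c=d["side"]["img"][115:285,190:370,::-1];cv2.imwrite("pics/s1.png",cv2.resize(c,None,fx=3.5,fy=3.5,interpolation=cv2.INTER_CUBIC))
E
```

```text
(no output)
```

View pics/t1.png

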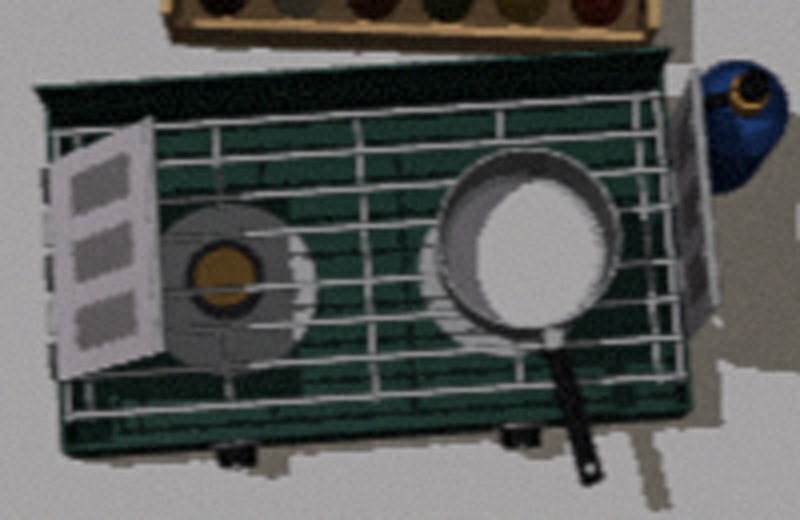

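View pics/s1.png

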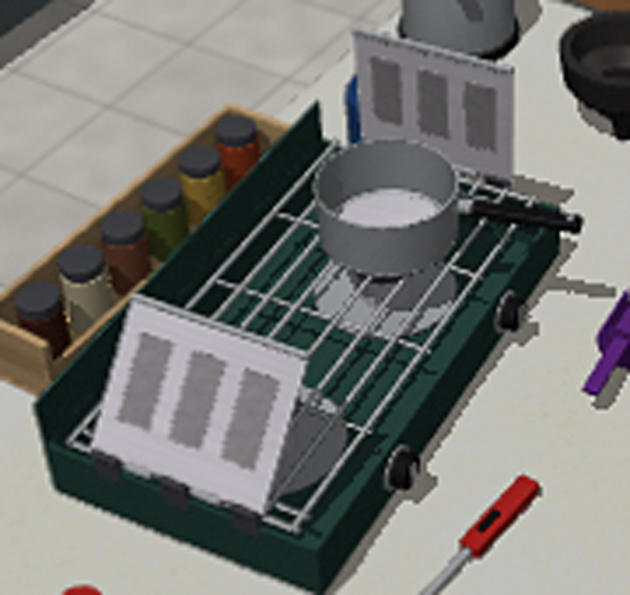

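Top crop: guard free edge (152,118)-(163,352), hinge line (50,160)-(58,378), pan rim centre (531,243), handle tip (592,475). Side crop: free edge (135,297)-(305,352), rim centre (388,181), handle tip (577,222). Next is a joint fit of stove, guards and pan.

```bash
cat > h.py <<'E'
import numpy as np,pickle
from scipy.optimize import least_squares
from scipy.spatial.transform import Rotation as R
def proj(s,p):
    T=np.linalg.inv(s["cam_to_world"]);c=T[:3,:3]@p+T[:3,3]
    u=np.array([c[0],-c[1]])/-c[2];u=u*(1+s["k1"]*(u@u));m=s["mtx"]
    return np.array([m[0,0]*u[0]+m[0,2],m[1,1]*u[1]+m[1,2]])
off={"top":(220,95,4),"side":(190,115,3.5)}
def px(v,p): o=off[v];return np.array([p[0]/o[2]+o[0]-.4,p[1]/o[2]+o[1]-.4])
def stove(P,p):
    c,s=np.cos(P[2]),np.sin(P[2]);return np.array([P[0]+c*p[0]-s*p[1],P[1]+s*p[0]+c*p[1],p[2]])
def G(x,l): return lambda P:stove(P,(x,.283-l*np.cos(P[3]),.098+l*np.sin(P[3])))
def RG(x,l): return lambda P:stove(P,(x,-.283+l*np.cos(P[4]),.098+l*np.sin(P[4])))
def S(*p): return lambda P:stove(P,p)
def PAN(x,z): return lambda P:np.array([P[5]-x*np.cos(P[7]),P[6]-x*np.sin(P[7]),z+P[8]])
E
cat > fit.py <<'E'
from h import *
d=pickle.load(open("s0.pkl","rb"))
O=[("top",G(.1,.164),(152,117)),("top",G(-.1,.164),(163,353)),("top",G(.1,0),(50,160)),("top",G(-.1,0),(58,378)),
("side",G(.1,.164),(135,297)),("side",G(-.1,.164),(307,352)),("side",G(.1,0),(93,457)),("side",G(-.1,0),(263,515)),
("top",S(.158,.285,.14),(37,88)),("top",S(.158,-.285,.14),(668,50)),("side",S(.158,-.285,.14),(320,103)),("side",S(.158,.285,.14),(35,405)),
("side",RG(.1,.164),(353,32)),("side",RG(-.1,.164),(513,68)),("top",RG(.1,.164),(695,68)),("top",RG(-.1,.164),(717,322)),
("top",PAN(0,.078),(531,243)),("side",PAN(0,.078),(388,181)),("top",PAN(.219,.062),(591,483)),("side",PAN(.219,.062),(579,222))]
f=lambda P:np.concatenate([proj(d[v],g(P))-px(v,p) for v,g,p in O])
b=None
for g0 in(.5,1,1.5):
    q=least_squares(f,[.6,.1,0,g0,1.57,.6,-.03,0,.095],loss="soft_l1")
    if b is None or q.cost<b.cost:b=q
P=b.x;print(P.round(4),b.cost);print(f(P).reshape(-1,2).round(1).tolist())
np.save("P.npy",P)
for n,p in(("edge",G(0,.16)(P)),("hinge",G(0,0)(P)),("LB",stove(P,(-.01,.13,.095))),("RB",stove(P,(-.01,-.13,.095))),("handle",PAN(.145,.062)(P)),("capL top px",proj(d["top"],stove(P,(-.01,.13,.08))))):print(n,p.round(3))
print(px("top",(224,277)))
E
python3 fit.py
```

```text
[ 0.6118  0.0531  0.0918  0.8411  1.5377  0.613  -0.0875  0.2695  0.0963] 12.37716581084365
[[-0.2, 0.3], [-0.0, -0.1], [-0.6, 1.2], [-0.3, 1.3], [-0.3, -1.7], [0.9, -0.1], [-1.1, -2.1], [-0.4, 0.6], [-0.7, 0.2], [1.7, 0.0], [-0.0, -1.4], [-0.4, -0.6], [0.3, -1.6], [0.2, 0.1], [-0.2, 0.5], [-0.4, -3.3], [-0.3, -1.5], [-0.4, -0.3], [0.4, 0.6], [0.7, 0.7]]
edge [0.596 0.229 0.217]
hinge [0.586 0.335 0.098]
LB [0.59  0.182 0.095]
RB [ 0.614 -0.077  0.095]
handle [ 0.473 -0.126  0.158]
capL top px [275.86  163.987]
[275.6  163.85]
```

The fit is good to about 1 px: guard angle 0.84 rad, stove yaw 0.09, pan yaw 0.27. I'll lift and start crossing at height, with the tool yaw matched to the handle.

```bash
cat > to.py <<'E'
import sys
from h import *
from plant import r
s=r.get_state();Q=R.from_quat(s["eef_rot"])
for a in sys.argv[1:]:
    t=np.array(eval(a));print(a,"shift/0.15:",(Q.inv().apply(t-s["tool_pos"])/.15).round(3))
x=Q.apply([1,0,0]);print("yaw",np.arctan2(x[1],x[0]).round(3),"tcp",s["tool_pos"].round(4),"F",s["contact_force"].round(1),"t",s["clock"],"op",round(s["opening"],3),"ff",s["finger_force"])
E
python3 -m pendant '[0,0,0,-0.4,0,0,0.0465, 0,0,0,-0.8,0,0,0.0465, 0,0.3,-0.3,-0.8,0,0,0.0465, 0,0.5,-0.5,-0.8,0,0,0.0465, 0,0.8,-0.8,-0.8,0,0,0.0465]' 20
python3 -m pendant '[0,0.25,-0.3,0,0,0,0, 0,0.5,-0.55,0,0,0,0, 0,0.75,-0.8,0,0,0,0, 0,0.85,-0.95,0,0,0,0]'
python3 to.py '(.596,.175,.36)'
```

```text
clock: 0.6
tool_pos: [0.2739, -0.4541, 0.3592]
eef_rot: [0.991, 0.134, 0.001, 0.001]
contact_force: [0.3, 0.4, 0.2]
opening: 0.573
finger_force: 0.0
clock: 1.0
tool_pos: [0.3594, -0.2812, 0.3584]
eef_rot: [0.991, 0.136, 0.0, -0.0]
contact_force: [0.8, -0.1, -0.3]
opening: 0.205
finger_force: 0.0
(.596,.175,.36) shift/0.15: [ 2.336 -2.506 -0.008]
yaw 0.272 tcp [ 0.3594 -0.2812  0.3584] F [ 0.8 -0.1 -0.3] t 1.0 op 0.205 ff 0.0
```

```bash

python3 -m pendant '[0,0.25,-0.25,0,0,0,0, 0,0.5,-0.5,0,0,0,0, 0,0.7,-0.75,0,0,0,0, 0,0.9,-0.95,0,0,0,0]' >/dev/null
python3 -m pendant '[0,0.25,-0.25,0,0,0,0, 0,0.5,-0.5,0,0,0,0, 0,0.7,-0.75,0,0,0,0, 0,0.8,-0.9,0,0,0,0, 0,0.8,-0.9,0,0,0,0, 0,0.8,-0.9,0,0,0,0]' >/dev/null
python3 to.py '(.596,.175,.36)' '(.596,.175,.19)'
```

```text
(.596,.175,.36) shift/0.15: [ 0.647 -0.675 -0.015]
(.596,.175,.19) shift/0.15: [ 0.649 -0.675  1.118]
yaw 0.271 tcp [0.5296 0.0515 0.3579] F [-0.4 -0.9  0. ] t 2.0 op 0.004 ff 0.0
```

```bash

python3 -m pendant '[0,0.25,-0.25,0.1,0,0,0, 0,0.45,-0.45,0.1,0,0,0, 0,0.65,-0.675,0.1,0,0,0, 0,0.65,-0.675,0.12,0,0,0, 0,0.65,-0.675,0.12,0,0,0]' >/dev/null
python3 -m pendant '[0,0,0,0.3,0,0,0, 0,0,0,0.6,0,0,0, 0,0,0,0.9,0,0,0, 0,0,0,1,0,0,0, 0,0,0,1,0,0,0]' >/dev/null
python3 to.py '(.596,.21,.19)' '(.586,.313,.22)'
```

```text
(.596,.21,.19) shift/0.15: [ 0.075 -0.253 -0.014]
(.586,.313,.22) shift/0.15: [ 0.19  -0.932 -0.217]
yaw 0.266 tcp [0.5952 0.1704 0.1881] F [ 0.8 -1.4  0.6] t 3.0 op 0.002 ff 0.0
```

```bash

python3 -m pendant '[0,0.05,-0.15,0,0,0,0, 0,0.06,-0.25,0,0,0,0, 0,0.08,-0.35,-0.03,0,0,0, 0,0.1,-0.45,-0.07,0,0,0, 0,0.12,-0.55,-0.11,0,0,0, 0,0.14,-0.65,-0.15,0,0,0, 0,0.16,-0.73,-0.18,0,0,0, 0,0.17,-0.8,-0.2,0,0,0, 0,0.18,-0.86,-0.22,0,0,0, 0,0.18,-0.88,-0.22,0,0,0, 0,0.18,-0.88,-0.22,0,0,0]'
python3 to.py '(.586,.313,.22)'
python3 - <<'E'
from plant import r
import cv2,pickle,numpy as np
d={n:r.snapshot(n) for n in("side","top")}
pickle.dump(d,open("s1.pkl","wb"))
a=cv2.resize(d["top"]["img"][95:225,220:420,::-1],None,fx=4,fy=4)[:, :400]
b=cv2.resize(d["side"]["img"][115:285,190:370,::-1],None,fx=3.5,fy=3.5)[:,:400][:520]
b=cv2.resize(d["side"]["img"][155:285,190:290,::-1],None,fx=4,fy=4)
cv2.imwrite("pics/g1.png",np.hstack([a,b]))
E
```

```text
clock: 4.1
tool_pos: [0.5875, 0.3105, 0.2235]
eef_rot: [0.991, 0.135, 0.0, -0.001]
contact_force: [0.5, -0.7, -0.3]
opening: 0.008
finger_force: 0.0
(.586,.313,.22) shift/0.15: [-0.005 -0.019  0.023]
yaw 0.271 tcp [0.5875 0.3105 0.2235] F [ 0.5 -0.7 -0.3] t 4.1 op 0.008 ff 0.04327498027123511
```

View pics/g1.png

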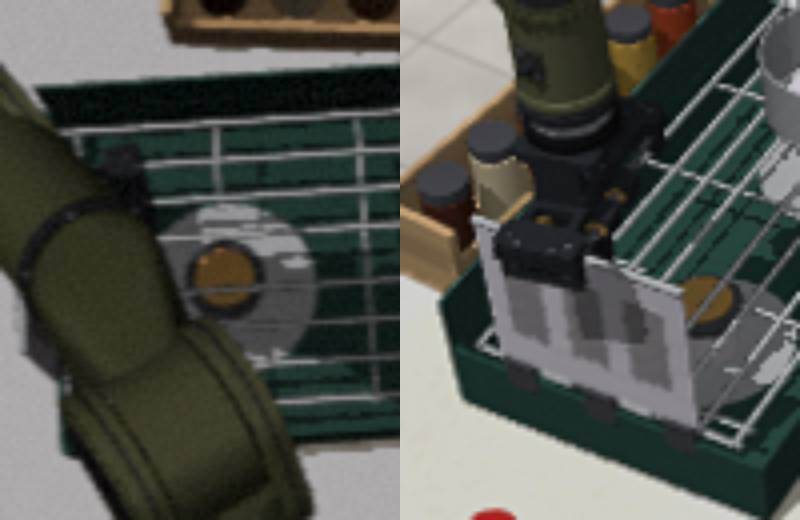

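The guard is nearly upright: free-edge corners at side pixels (208.5,208.5) and (260.5,227.5). Computing the angle.

```bash
python3 - <<'E'
from h import *
d=pickle.load(open("s1.pkl","rb"));P=np.load("P.npy")
for a in(1.3,1.4,1.5,1.57,1.65,1.75):
    P[3]=a;print(a,proj(d["side"],G(.1,.164)(P)).round(1),proj(d["side"],G(-.1,.164)(P)).round(1))
E
```

```text
1.3 [215.3 201.5] [267.  219.8]
1.4 [212.3 203.6] [264.3 222.2]
1.5 [209.3 206.2] [261.5 225. ]
1.57 [207.2 208.3] [259.6 227.3]
1.65 [204.9 210.9] [257.4 230.1]
1.75 [202.  214.5] [254.7 234. ]
```

Guard ≈1.55 rad. I'll back off, rise, and go over the handle while opening the fingers.

```bash

python3 -m pendant '[0,0,0.2,0,0,0,0, 0,0,0.4,0,0,0,0, 0,0,0.4,-0.3,0,0,0, 0,0,0.5,-0.6,0,0,0, 0,-0.2,0.7,-0.6,0,0,0, 1,-0.4,1,-0.6,0,0,0]' >/dev/null
python3 -m pendant '[1,-0.2,0.3,0,0,0,0, 1,-0.4,0.6,0,0,0,0, 1,-0.6,0.9,0,0,0,0, 1,-0.7,1,0,0,0,0, 1,-0.7,1,0,0,0,0]' >/dev/null
python3 to.py '(.473,-.126,.30)'
python3 - <<'E'
from plant import r
import cv2,pickle,numpy as np
d={n:r.snapshot(n) for n in("side","top")}
pickle.dump(d,open("s2.pkl","wb"))
a=cv2.resize(d["top"]["img"][95:225,220:320,::-1],None,fx=4,fy=4)
b=cv2.resize(d["side"]["img"][155:285,190:290,::-1],None,fx=4,fy=4)
cv2.imwrite("pics/g2.png",np.hstack([a,b]))
E
```

```text
(.473,-.126,.30) shift/0.15: [-0.395  0.588  0.091]
yaw 0.261 tcp [ 0.5075 -0.0255  0.3132] F [0.  0.5 0.5] t 5.3 op 0.525 ff 0.0
```

View pics/g2.png

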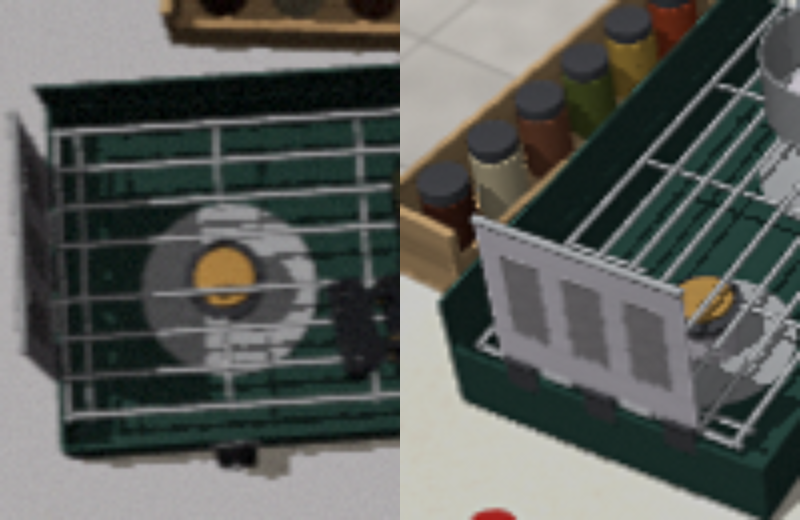

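Guard edge corners: top crop (12,112) and (27,352), side (475,216) and (681,291). Checking the angle while moving over the handle.

```bash
python3 - <<'E'
from h import *
d=pickle.load(open("s2.pkl","rb"));P=np.load("P.npy")
o=[("top",G(.1,.164),px("top",(12,112))),("top",G(-.1,.164),px("top",(27,354))),("side",G(.1,.164),np.array([208.6,208.6])),("side",G(-.1,.164),np.array([260,227.4]))]
def f(a): P[3]=a[0];return np.concatenate([proj(d[v],g(P))-p for v,g,p in o])
q=least_squares(f,[1.5]);print(q.x,q.fun.round(1))
E
python3 -m pendant '[1,-0.2,0.25,0,0,0,0, 1,-0.4,0.5,0,0,0,0, 1,-0.395,0.59,0.1,0,0,0, 1,-0.395,0.59,0.1,0,0,0, 1,-0.395,0.59,0.1,0,0,0]' >/dev/null
python3 to.py '(.473,-.126,.20)' '(.473,-.126,.139)'
```

```text
[1.55511981] [ 0.5 -0.2 -0.9 -0.4 -0.9 -0.8  0.  -0.6]
(.473,-.126,.20) shift/0.15: [-0.043  0.042  0.657]
(.473,-.126,.139) shift/0.15: [-0.044  0.043  1.063]
yaw 0.273 tcp [ 0.4775 -0.1184  0.2985] F [-0.  -0.3  0.6] t 5.9 op 1.001 ff 0.0
```

```bash

python3 -m pendant '[1,-0.04,0.04,0.2,0,0,0, 1,-0.04,0.04,0.45,0,0,0, 1,-0.04,0.04,0.65,0,0,0, 1,-0.04,0.04,0.65,0,0,0, 1,-0.04,0.04,0.65,0,0,0]' >/dev/null
python3 to.py '(.473,-.126,.138)'
python3 - <<'E'
from plant import r
import cv2,pickle,numpy as np
d={n:r.snapshot(n) for n in("side","top")}
pickle.dump(d,open("s3.pkl","wb"))
a=cv2.resize(d["top"]["img"][130:230,320:420,::-1],None,fx=4,fy=4)
b=cv2.resize(d["side"]["img"][130:230,270:370,::-1],None,fx=4,fy=4)
cv2.imwrite("pics/g3.png",np.hstack([a,b]))
E
```

```text
(.473,-.126,.138) shift/0.15: [-0.003 -0.002  0.425]
yaw 0.273 tcp [ 0.4735 -0.1263  0.2017] F [-0.1  0.3  0.9] t 6.4 op 1.002 ff 0.0
```

View pics/g3.png

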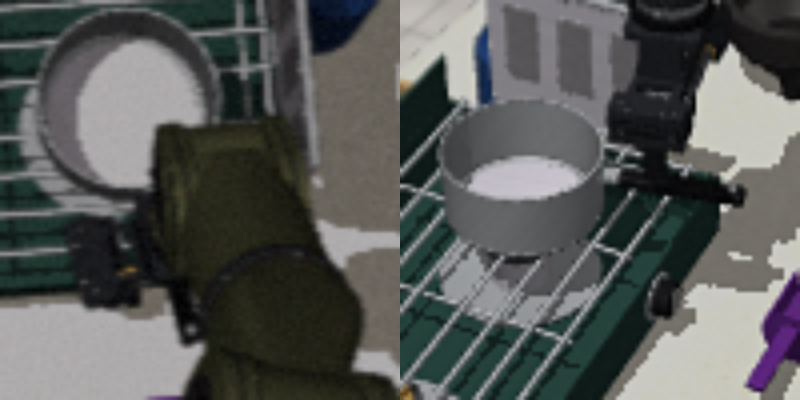

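The fingers straddle the handle (side crop around (650,180)). Descend and grip.

```bash

python3 -m pendant '[1,0,0,0.2,0,0,0, 1,0,0,0.42,0,0,0, 1,0,0,0.42,0,0,0, 1,0,0,0.42,0,0,0, 0.3,0,0,0.42,0,0,0, 0.3,0,0,0.42,0,0,0, 0.3,0,0,0.42,0,0,0, 0.25,0,0,0.42,0,0,0]' 40
python3 -m pendant '[0,0,0,0,0,0,0, 0,0,0,0,0,0,0, 0,0,0,0,0,0,0, 0,0,0,0,0,0,0]' 45
```

```text
clock: 7.3
tool_pos: [0.4727, -0.1285, 0.1387]
eef_rot: [0.991, 0.134, 0.001, 0.0]
contact_force: [0.6, -0.3, 0.1]
opening: 0.662
finger_force: 0.0
clock: 7.7
tool_pos: [0.4723, -0.1283, 0.1379]
eef_rot: [0.991, 0.135, -0.0, -0.0]
contact_force: [0.0, -0.7, -0.4]
opening: 0.3
finger_force: 0.0
```

```bash

python3 -m pendant '[0,0,0,0,0,0,0, 0,0,0,0,0,0,0, 0,0,0,0,0,0,0, 0,0,0,0,0,0,0]' 45; python3 to.py
```

```text
clock: 8.1
tool_pos: [0.4723, -0.1283, 0.138]
eef_rot: [0.991, 0.135, -0.0, -0.0]
contact_force: [-0.0, 0.9, -0.3]
opening: 0.216
finger_force: 45.0
yaw 0.27 tcp [ 0.4723 -0.1283  0.138 ] F [-0.   0.9 -0.3] t 8.1 op 0.216 ff 44.99596908688545
```

Gripped firmly. Drag, first half.

```bash

python3 -m pendant '[0,0.01,-0.05,0,0,0,0, 0,0.02,-0.12,0,0,0,0, 0,0.04,-0.2,0,0,0,0, 0,0.055,-0.28,0,0,0,0, 0,0.07,-0.36,0,0,0,0, 0,0.085,-0.44,0,0,0,0, 0,0.1,-0.52,0,0,0,0, 0,0.115,-0.6,0,0,0,0, 0,0.13,-0.68,0,0,0,0, 0,0.145,-0.76,0,0,0,0, 0,0.16,-0.84,0,0,0,0, 0,0.17,-0.9,0,0,0,0]' 60
python3 - <<'E'
from plant import r
import cv2,pickle,numpy as np
d={n:r.snapshot(n) for n in("side","top")}
pickle.dump(d,open("s4.pkl","wb"))
a=cv2.resize(d["top"]["img"][100:230,240:370,::-1],None,fx=3,fy=3)
b=cv2.resize(d["side"]["img"][135:265,215:345,::-1],None,fx=3,fy=3)
cv2.imwrite("pics/g4.png",np.hstack([a,b]))
E
```

```text
clock: 9.3
tool_pos: [0.4609, 0.01, 0.138]
eef_rot: [0.991, 0.135, 0.0, -0.0]
contact_force: [0.4, -2.0, -1.4]
opening: 0.219
finger_force: 60.0
```

View pics/g4.png

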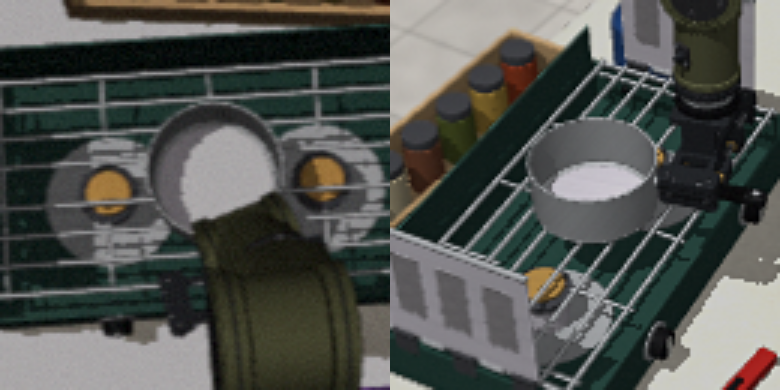

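Pan is flat and following: rim centre about (216,170) in the top crop, (204,160) in the side crop. Locating it and continuing.

```bash
cat > loc.py <<'E'
import sys
from h import *
d=pickle.load(open(sys.argv[1],"rb"));t=np.array(eval(sys.argv[2]));s=np.array(eval(sys.argv[3]));P=np.load("P.npy")
f=lambda p:np.r_[proj(d["top"],np.r_[p,.173])-t,proj(d["side"],np.r_[p,.173])-s]
q=least_squares(f,[.6,.1]);print("pan",q.x.round(4),"res",q.fun.round(1),"to LB",(stove(P,(-.01,.13,0))[:2]-q.x).round(4))
E
python3 loc.py s4.pkl '(216/3+240-.4,170/3+100-.4)' '(204/3+215-.4,160/3+135-.4)'; python3 to.py '(.4497,.1405,.138)'
```

```text
pan [0.5996 0.0511] res [ 0.   0.4 -0.4 -0.4] to LB [-0.0097  0.1305]
(.4497,.1405,.138) shift/0.15: [ 0.161 -0.854  0.001]
yaw 0.273 tcp [0.461  0.0107 0.138 ] F [ 0.7  0.2 -2. ] t 9.4 op 0.219 ff 59.97177354991436
```

```bash

python3 -m pendant '[0,0.01,-0.05,0,0,0,0, 0,0.02,-0.12,0,0,0,0, 0,0.04,-0.2,0,0,0,0, 0,0.055,-0.28,0,0,0,0, 0,0.07,-0.36,0,0,0,0, 0,0.085,-0.44,0,0,0,0, 0,0.1,-0.52,0,0,0,0, 0,0.115,-0.6,0,0,0,0, 0,0.13,-0.68,0,0,0,0, 0,0.145,-0.76,0,0,0,0, 0,0.16,-0.82,0,0,0,0, 0,0.165,-0.86,0,0,0,0]'
python3 - <<'E'
from plant import r
import cv2,pickle,numpy as np
d={n:r.snapshot(n) for n in("side","top")}
pickle.dump(d,open("s5.pkl","wb"))
a=cv2.resize(d["top"]["img"][100:230,210:340,::-1],None,fx=3,fy=3)
b=cv2.resize(d["side"]["img"][155:285,185:315,::-1],None,fx=3,fy=3)
cv2.imwrite("pics/g5.png",np.hstack([a,b]))
E
```

```text
clock: 10.6
tool_pos: [0.4505, 0.1408, 0.138]
eef_rot: [0.991, 0.135, 0.0, -0.0]
contact_force: [-0.9, -1.3, -0.5]
opening: 0.216
finger_force: 60.0
```

View pics/g5.png

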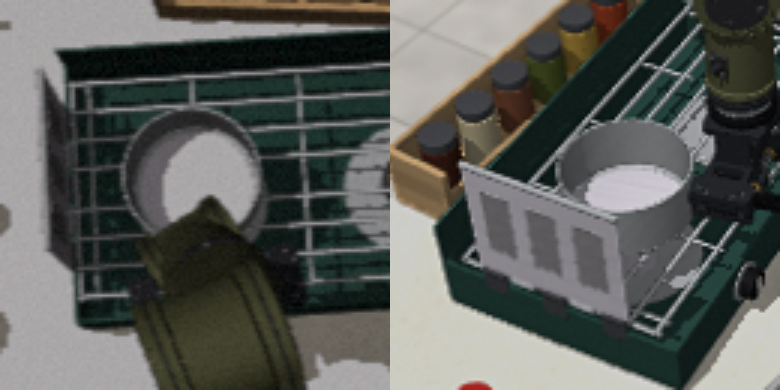

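Rim centre: top crop (193,175), side crop (235.5,164). The guard is still upright.

```bash
python3 loc.py s5.pkl '(193/3+210-.4,175/3+100-.4)' '(235.5/3+185-.4,164/3+155-.4)'
python3 - <<'E'
from h import *
d=pickle.load(open("s5.pkl","rb"));P=np.load("P.npy");p=proj(d["top"],stove(P,(-.01,.13,.173)));print((p+.4-[210,100])*3)
p=proj(d["side"],stove(P,(-.01,.13,.173)));print((p+.4-[185,155])*3)
E
```

```text
pan [0.591  0.1802] res [-0.   0.2 -0.1 -0.2] to LB [-0.0011  0.0014]
[191.61152271 176.41163508]
[235.20476392 164.51898948]
```

The pan is within about 2 mm of the burner centre. Release, rise and clear.

```bash

python3 -m pendant '[0.4,0,0,0,0,0,0, 0.6,0,0,0,0,0,0, 0.6,0,0,0,0,0,0, 0.6,0,0,0,0,0,0, 0.6,0,0,0,0,0,0, 0.6,0,0,0,0,0,0]'
python3 -m pendant '[0.6,0,0,-0.2,0,0,0, 0.6,0,0,-0.5,0,0,0, 0.6,0,0,-0.8,0,0,0, 0.6,0,0.2,-1,0,0,0, 0.6,0,0.5,-1,0,0,0, 0.6,0,0.8,-1,0,0,0, 0.6,0,1,-1,0,0,0, 0.6,0,1,-1,0,0,0]'
python3 - <<'E'
from plant import r
import cv2,pickle,numpy as np
d={n:r.snapshot(n) for n in("side","top")}
pickle.dump(d,open("s6.pkl","wb"))
a=cv2.resize(d["top"]["img"][100:230,210:340,::-1],None,fx=3,fy=3)
b=cv2.resize(d["side"]["img"][155:285,185:315,::-1],None,fx=3,fy=3)
cv2.imwrite("pics/g6.png",np.hstack([a,b]))
E
```

```text
clock: 11.3
tool_pos: [0.4504, 0.1394, 0.138]
eef_rot: [0.991, 0.134, 0.0, 0.0]
contact_force: [-0.5, -0.2, 0.3]
opening: 0.601
finger_force: 0.0
clock: 12.1
tool_pos: [0.4909, -0.0106, 0.2879]
eef_rot: [0.992, 0.13, -0.0, 0.001]
contact_force: [0.3, 0.3, -0.2]
opening: 0.6
finger_force: 0.0
```

View pics/g6.png

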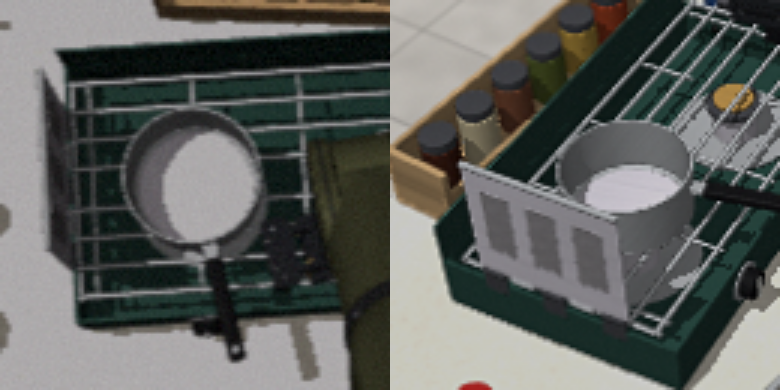

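The pan stands in place at top crop (193,175) with its handle to the front, the guard is upright, and the arm is clear. Handing in.

```bash
python3 -c "
from plant import r
print(r.finish_job())"
```

```text
the job is handed in; nothing more can be done
None
```

I folded the left guard up to about 1.56 rad, slid the saucepan to within about 2 mm of the left burner's centre with its handle to the front, and handed the job in at about 12 s; no verdict was returned.

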